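# Index the specimen table by one hole

### The arm

A 6-joint arm with a two-finger parallel gripper is mounted at the origin on the work surface. World frame = base frame: x ahead of the robot, y to its left, z up, the work surface at z = 0. Lengths are in m, angles in rad, forces in N, time in s.
With the tool pointing down it reaches from about 0.375 to 0.9 m from the base axis. Payload 3.1 kg.
Tool frame: the origin (TCP) lies at the very end of the fingers, on their centre line; the grasp point (between the pads) lies 19 mm behind it; z points along the fingers, y is the line along which they close (so a half turn about z gives the same grasp; the last joint's range is limited). The gripper opens to 87 mm and grips with 3 to 60 N. Pads are 19 mm wide; open, the fingers measure 117 mm over their backs; the gripper's body (75 mm by 190 mm) begins 51 mm behind the grasp point.
Start: joints at [-1.429, 0.527, 1.433, -0, 1.181, -0.178], TCP at [0.197, -0.593, 0.223] pointing down, gripper open.
Joint ranges: [-3.08, 3.08], [-0.75, 2.2], [0.22, 2.44], [-1.43, 4.57], [0, 2.65], [-2.85, 2.85]. Speed limits (rad/s): [2.79, 2.79, 3.14, 3.14, 3.14, 3.14].

### API

Orientations are given as a unit quaternion [x, y, z, w].
In Python, from rig import status, viewer, robot gives the robot as it stands.
- The arm moves only by the tool arm_command, never from a script. Its arguments are lists of equal length, an entry for each row: "delta_rot": the turn, a rotation vector about the tool's x, y, z in degrees, a list of three; "delta_pos": the shift along the tool's x, y, z in m, a list of three; "gripper": the closure, from -1 (fully open) to 1 (shut). In form: {"delta_rot": [[rx, ry, rz], ...], "delta_pos": [[dx, dy, dz], ...], "gripper": [gripper, ...]}. A call has 1 to 12 rows; each row is the pose to reach, as a shift and turn from the pose commanded when the call began, along the tool's axes at that moment; what a row does not reach only later rows make up. A row lasts 1/12 s, in which the tool goes at most 41.7 mm and 7.16 degrees, less where a joint would pass 70% of its speed; a pose out of reach is approached as far as the arm can. A call with a gripper value outside its range is refused whole. The fingers move at their own pace and stop on an object; "grip_force" is the grip in N (left out, the last holds). Time passes only in rows, so rows that repeat a pose let the fingers close. It gives the time, the measured TCP pose, the force, the opening and the grip force at its end, in the units of the state.
- status.get_obs(): the state, without advancing time (a new reading comes with each control period).
- viewer.camera(name): name is "side" or "top"; returns a dict with "pixels" (480x640x3 uint8, blue, green, red), "fx", "fy", "cx", "cy" (pixels), "k1" (the pictures are not rectified: a ray, as slopes to the right and down, at radius r is drawn at 1 + k1 r^2 times it, then the intrinsics apply), "pose" (4x4, takes a point from camera to world coordinates). Camera axes: x right, y down, z forward; pixel columns grow to the right and rows downward; lengths in m; the calibration is good to about 2 mm. A picture is of the moment at which its call begins. There is no depth.
- robot.hand_in(): hands the job in; it is judged then, once.
The state is a dict: "time": time; "q": joint angles; "joint_velocities": joint speeds; "joint_torque": joint torques, N m; "position": TCP position; "tool_rot": TCP orientation; "ft_force": force on the tool from outside, world axes, zero at the start; "moment": the same for the moment, N m; "grip_width": finger opening in m; "grip_force": force on a finger pad.
Only numpy, scipy, OpenCV 4.12 (cv2) and the standard library are available. Lean on these libraries where they do the work, as an engineer would, in place of code of your own. Each camera call takes 0.05 s, during which the arm holds its last target. There are 200 camera calls.

### The job

With the fingertips, press the rubber-capped plunger down to free the specimen table, keep it down while you push the table round anticlockwise (seen from above), and let the plunger spring back up fully into the next hole, so that the table is locked exactly one hole further on. Do not turn the table clockwise and do not run on past the next hole towards the one after. Nothing needs gripping and nothing may be lifted: the specimens stay standing on their seats and the other things on the bench stay where they are.

Things in the scene. Friction and masses are not known exactly. Their poses are not given: they have to be found in the camera images.
- index_base: fixed round base: white drum, aluminium index plate on top, 284 mm across, top 44 mm above the bench. A black circular slot of 115 mm radius in the plate joins six 14 mm holes, 60 degrees apart. Origin: centre of the underside, on the turning axis; x axis towards the hole the plunger sits in at the start, z up. It stands at any yaw.
- table_turn (a joint): angle (rad) of the turning table, 0 at the start, growing anticlockwise seen from above; holes at every 1.047. Steel disc 176 mm across, top 58 mm above the bench, with a 34 mm wide index arm reaching 135 mm from the axis that carries the plunger. Light friction (0.05 N m, 0.5 N at the plunger). Locked while the plunger is up in a hole (about 0.01 rad play).
- plunger (a joint): travel (m): 0 fully up, locked in a hole; grows as pressed; stop at 0.015. From about 0.012 the table is free. Spring 3 N at the top, 8 N at the stop. Let go between holes it stays at about 0.012, riding under the plate almost without friction (the table can be pushed on then too), and springs up by itself at a hole; its round nose centres the table from within 3 mm (0.025 rad).
- cap_top (a point): centre of the flat top of the plunger's black rubber cap, a disc 48 mm across, 8 mm thick, at the end of the index arm, 115 mm from the turning axis; 87 mm above the bench when up, 72 mm when pressed to the stop. Moves with plunger and table. Good friction: a fingertip pressing on it carries it sideways.
- hub (a point): centre of the turning table's top, on the turning axis, 58 mm above the bench; x axis along the index arm, turns with the table
- stub0: aluminium specimen stub, 30 mm across, 18 mm tall, about 30 g, standing loose on the turning table 60 degrees anticlockwise from the index arm, 56 mm from the axis; origin: centre of its underside
- seat0 (a point): centre of the flat round seat on the turning table on which specimen stub0 stands; turns with the table
- stub1: aluminium specimen stub, 24 mm across, 20 mm tall, about 30 g, standing loose on the turning table opposite the index arm, 56 mm from the axis; origin: centre of its underside
- seat1 (a point): centre of the flat round seat on the turning table on which specimen stub1 stands; turns with the table
- stub2: aluminium specimen stub, 28 mm across, 14 mm tall, about 30 g, standing loose on the turning table 60 degrees clockwise from the index arm, 56 mm from the axis; origin: centre of its underside
- seat2 (a point): centre of the flat round seat on the turning table on which specimen stub2 stands; turns with the table
- jar: bystander: loose amber jar, 60 mm across, 75 mm tall; origin: centre of its underside
- stub_tray: bystander: loose grey divided tray, 80 x 120 x 30 mm (y is its long side); origin: centre of its underside
- driver: bystander: loose screwdriver lying on the bench, 170 mm long; origin: underside, near its middle

How it is judged:
By the outcome, as a careful person would: the job done as asked, in the order asked, and still so for the second after the job is handed in, with the robot touching nothing.
It also fails if it takes over 34 s, if anything falls off the work surface, if the arm or the gripper's body presses on something with over 40 N, if the wrist force passes 120 N, or if a joint passes its speed limit or range.

## Working session

There is one attempt and no reset: what is moved stays moved. The work goes in short steps, Python scripts to look and compute and a tool call to move; the robot and the scene stay as the last step left them, time stands still between calls to the robot, and variables do not carry over. Pictures are saved under pics/ and viewed, at most 10 in all, crops included, and the job is handed in when it is done.

Besides the shell and the picture viewer there is one more tool, called after "Call:" as name(argument=value, ...) on one line, values as JSON. arm_command: Moves the arm, as the interface text tells. Its arguments: {"type":"object","properties":{"delta_rot":{"type":"array","items":{"type":"array","items":{"type":"number"}}},"delta_pos":{"type":"array","items":{"type":"array","items":{"type":"number"}}},"gripper":{"type":"array","items":{"type":"number"}},"grip_force":{"type":"number"}},"required":["delta_rot","delta_pos","gripper"]}

```bash
mkdir -p pics; python3 - <<'E'
from rig import status, viewer
import cv2
for n in("top","side"):
    c=viewer.camera(n); cv2.imwrite(f"pics/{n}0.png",c["pixels"]); print(n,{k:c[k] for k in c if k!="pixels"})
o=status.get_obs(); print(o)
E
```

```text
top {'fx': 546.211257246494, 'fy': 546.211257246494, 'cx': 325.9192632265648, 'cy': 230.69825661675497, 'k1': 0.042189834168531275, 'pose': array([[ 0.0169412 , -0.99078041,  0.13441419,  0.44503316],
       [-0.99976091, -0.01492703,  0.01597853, -0.02139697],
       [-0.01382481, -0.13465275, -0.9907964 ,  1.33037895],
       [ 0.        ,  0.        ,  0.        ,  1.        ]])}
side {'fx': 480.90218559702976, 'fy': 480.90218559702976, 'cx': 323.99487802081245, 'cy': 241.67880698284404, 'k1': -0.1259570675182043, 'pose': array([[ 0.99835017, -0.04342066,  0.03757114,  0.58379417],
       [-0.05574699, -0.57621926,  0.81539171, -0.79536011],
       [-0.01375563, -0.81614092, -0.57768917,  0.66013882],
       [ 0.        ,  0.        ,  0.        ,  1.        ]])}
{'time': 0.1, 'q': array([-1.42948691e+00,  5.28374482e-01,  1.43376454e+00, -2.11809603e-05,
        1.18137610e+00, -1.78519502e-01]), 'joint_velocities': array([ 0.00068405, -0.00272232, -0.00306671, -0.00046162,  0.00114416,
        0.00051436]), 'joint_torque': array([-6.23429751e-04, -4.40985096e+01, -1.77150357e+01,  6.35422859e-02,
        5.33865974e-02, -2.99493729e-05]), 'position': array([ 0.19642048, -0.59265024,  0.22167175]), 'tool_rot': array([ 9.87239810e-01,  1.59237665e-01,  8.09074008e-06, -9.61248415e-04]), 'ft_force': array([ 0.47316928, -0.3737948 ,  0.33524528]), 'moment': array([-0.03532556, -0.0161052 ,  0.06332879]), 'grip_force': 0.0, 'grip_width': 0.08668014261360733}
```

View pics/top0.png

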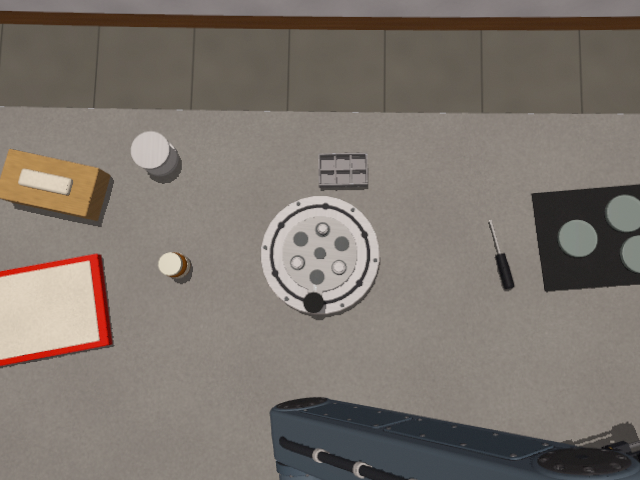

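View pics/side0.png

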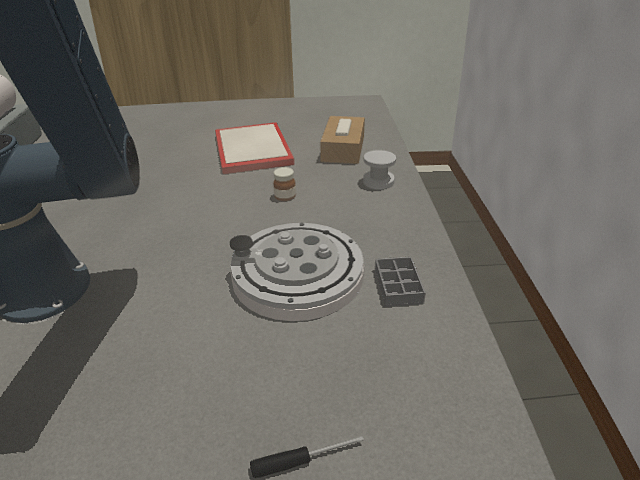

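Top view: hub near (320,253), cap near (314,302), arm pointing to the robot. Side view: cap near (241,243), hub near (296,253). I'll enlarge both.

```bash
cat > h.py <<'E'
import numpy as np, cv2
from rig import status, viewer
def to_world(c,uv,z):
    d=np.array([(uv[0]-c["cx"])/c["fx"],(uv[1]-c["cy"])/c["fy"]]); s=d.copy()
    for _ in range(20): s=d/(1+c["k1"]*(s@s))
    P=c["pose"]; r=P[:3,:3]@np.array([*s,1]); o=P[:3,3]
    return o+r*(z-o[2])/r[2]
def to_px(c,p):
    P=c["pose"]; x=P[:3,:3].T@(np.asarray(p)-P[:3,3]); s=x[:2]/x[2]; s=s*(1+c["k1"]*(s@s))
    return s*[c["fx"],c["fy"]]+[c["cx"],c["cy"]]
E
python3 - <<'E'
import cv2,numpy as np
a=cv2.imread("pics/top0.png")[190:320,255:385]; b=cv2.imread("pics/side0.png")[215:325,220:370]
a=cv2.resize(a,(560,560),interpolation=cv2.INTER_CUBIC)
cv2.imwrite("pics/crop_t.png",a)
E
```

```text
(no output)
```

View pics/crop_t.png

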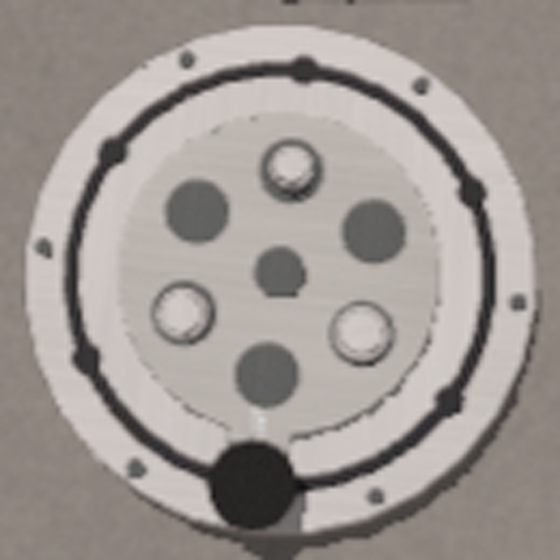

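Crop: the five free holes are at (305,69), (472,192), (450,401), (86,358), (112,151). The hub is at (280,271) and the cap at (253,485).

```bash
python3 - <<'E'
from h import *
from scipy.spatial.transform import Rotation as R
from scipy.optimize import least_squares
c=viewer.camera("top"); s=560/130
px=lambda p:((p[0]+.5)/s-.5+255,(p[1]+.5)/s-.5+190)
H=[to_world(c,px(p),.044)[:2] for p in[(450,401),(472,192),(305,69),(112,151),(86,358)]]
cap=to_world(c,px((253,485)),.087);print("hub",to_world(c,px((280,271)),.058),"cap",cap)
def f(v):return np.ravel([h-v[:2]-.115*np.array([np.cos(v[2]+k*np.pi/3),np.sin(v[2]+k*np.pi/3)]) for k,h in enumerate(H,1)])
for sg in (1,):
    r=least_squares(f,[.5,0,np.pi]);print(r.x,r.fun)
v=r.x
S=viewer.camera("side")
print("side px pred cap", to_px(S,[*cap[:2],.087]),"hub",to_px(S,[*v[:2],.058]))
T=R.from_quat(status.get_obs()["tool_rot"]).as_matrix(); print(T.round(3))
for k in range(0,7):
    a=v[2]+k*np.pi/18; print(k*10,v[0]+.115*np.cos(a),v[1]+.115*np.sin(a))
E
```

```text
hub [0.56591534 0.01299022 0.058     ] cap [0.45047651 0.02426114 0.087     ]
[0.56524298 0.01341258 3.04169722] [-3.55916965e-04 -4.94615305e-04  3.88143670e-05 -1.49371069e-04
  3.48084116e-04 -3.75376088e-04  2.57933610e-05  7.57036942e-04
 -5.67748782e-05  2.62325520e-04]
side px pred cap [241.65082157 242.29034181] hub [297.57648922 254.19227263]
[[ 0.949  0.314 -0.   ]
 [ 0.314 -0.949  0.001]
 [ 0.    -0.001 -1.   ]]
0 0.450816302626198 0.024881456296758926
10 0.4505631513332563 0.004837234005784952
20 0.4537944886508608 -0.014946430770159731
30 0.4604121320297516 -0.033868421387875366
40 0.4702150077245503 -0.05135380273743201
50 0.48290526031776476 -0.06687129035455318
60 0.4980973029059279 -0.07994939323022032
```

Call:
arm_command(delta_rot=[[0, 0, 0], [0, 0, 0], [0, 0, 0], [0, 0, 0], [0, 0, 0], [0, 0, 0], [0, 0, 0], [0, 0, 0], [0, 0, 0], [0, 0, 0], [0, 0, 0], [0, 0, 0]], delta_pos=[[0.01, -0.012, 0], [0.03, -0.035, 0], [0.055, -0.064, 0], [0.08, -0.093, 0], [0.105, -0.122, 0], [0.13, -0.151, 0], [0.155, -0.18, 0], [0.18, -0.209, 0], [0.205, -0.238, 0], [0.23, -0.267, 0], [0.255, -0.296, 0], [0.28, -0.325, 0]], gripper=[1, 1, 1, 1, 1, 1, 1, 1, 1, 1, 1, 1], grip_force=10)

```text
time: 1.2
position: [0.3604, -0.195, 0.2227]
tool_rot: [0.987, 0.159, 0.0, 0.0]
ft_force: [1.3, -0.7, 0.0]
grip_width: 0.0155
grip_force: 0.0
```

Call:
arm_command(delta_rot=[[0, 0, 0], [0, 0, 0], [0, 0, 0], [0, 0, 0], [0, 0, 0], [0, 0, 0], [0, 0, 0], [0, 0, 0], [0, 0, 0], [0, 0, 0], [0, 0, 0], [0, 0, 0]], delta_pos=[[0.025, -0.029, 0], [0.05, -0.058, 0], [0.075, -0.087, 0.01], [0.1, -0.116, 0.02], [0.125, -0.145, 0.04], [0.145, -0.168, 0.06], [0.155, -0.181, 0.08], [0.155, -0.181, 0.09], [0.155, -0.181, 0.1], [0.155, -0.181, 0.1], [0.155, -0.181, 0.1], [0.155, -0.181, 0.1]], gripper=[1, 1, 1, 1, 1, 1, 1, 1, 1, 1, 1, 1])

```text
time: 2.2
position: [0.4507, 0.0236, 0.123]
tool_rot: [0.987, 0.159, 0.0, 0.0]
ft_force: [0.4, -0.4, 0.4]
grip_width: 0.0003
grip_force: 0.0
```

Call:
arm_command(delta_rot=[[0, 0, 0], [0, 0, 0], [0, 0, 0], [0, 0, 0], [0, 0, 0], [0, 0, 0], [0, 0, 0], [0, 0, 0], [0, 0, 0], [0, 0, 0]], delta_pos=[[0, 0, 0.015], [0, 0, 0.028], [0, 0, 0.033], [0, 0, 0.037], [0, 0, 0.041], [0, 0, 0.044], [0, 0, 0.047], [0, 0, 0.05], [0, 0, 0.05], [0, 0, 0.05]], gripper=[1, 1, 1, 1, 1, 1, 1, 1, 1, 1])

```text
time: 3.03
position: [0.4505, 0.0237, 0.0733]
tool_rot: [0.987, 0.159, 0.0, 0.0]
ft_force: [-2.0, -0.8, 7.7]
grip_width: 0.0006
grip_force: 3.9
```

```bash
python3 - <<'E'
import numpy as np
ax=np.array([.5652,.0134]);p0=np.array([.4507,.0246]);d=p0-ax
def t(a,b):
    P=lambda a:ax+np.array([[np.cos(a),-np.sin(a)],[np.sin(a),np.cos(a)]])@d
    w=P(np.radians(b))-P(np.radians(a)); return [round(.949*w[0]+.314*w[1],4),round(.314*w[0]-.949*w[1],4),0]
print([t(0,b) for b in (1,3,6,9,12,15,18,21,24,27,29,30)])
print([t(30,b) for b in (31,33,36,39,42,45,48,51,54,56,57,57)])
print([t(57,b) for b in (58,59,59.5,60)])
E
```

```text
[[np.float64(-0.0008), np.float64(0.0018), 0], [np.float64(-0.0023), np.float64(0.0056), 0], [np.float64(-0.0043), np.float64(0.0112), 0], [np.float64(-0.006), np.float64(0.017), 0], [np.float64(-0.0074), np.float64(0.0229), 0], [np.float64(-0.0085), np.float64(0.0288), 0], [np.float64(-0.0092), np.float64(0.0348), 0], [np.float64(-0.0097), np.float64(0.0408), 0], [np.float64(-0.0099), np.float64(0.0468), 0], [np.float64(-0.0097), np.float64(0.0528), 0], [np.float64(-0.0094), np.float64(0.0568), 0], [np.float64(-0.0092), np.float64(0.0588), 0]]
[[np.float64(0.0002), np.float64(0.002), 0], [np.float64(0.0008), np.float64(0.006), 0], [np.float64(0.0019), np.float64(0.0119), 0], [np.float64(0.0033), np.float64(0.0177), 0], [np.float64(0.005), np.float64(0.0235), 0], [np.float64(0.0071), np.float64(0.0292), 0], [np.float64(0.0094), np.float64(0.0347), 0], [np.float64(0.012), np.float64(0.0402), 0], [np.float64(0.0149), np.float64(0.0455), 0], [np.float64(0.0169), np.float64(0.0489), 0], [np.float64(0.018), np.float64(0.0506), 0], [np.float64(0.018), np.float64(0.0506), 0]]
[[np.float64(0.0011), np.float64(0.0017), 0], [np.float64(0.0023), np.float64(0.0033), 0], [np.float64(0.0028), np.float64(0.0041), 0], [np.float64(0.0034), np.float64(0.005), 0]]
```

Call:
arm_command(delta_rot=[[0, 0, 0], [0, 0, 0], [0, 0, 0], [0, 0, 0], [0, 0, 0], [0, 0, 0], [0, 0, 0], [0, 0, 0], [0, 0, 0], [0, 0, 0], [0, 0, 0], [0, 0, 0]], delta_pos=[[-0.0008, 0.0018, 0], [-0.0023, 0.0056, 0], [-0.0043, 0.0112, 0], [-0.006, 0.017, 0], [-0.0074, 0.0229, 0], [-0.0085, 0.0288, 0], [-0.0092, 0.0348, 0], [-0.0097, 0.0408, 0], [-0.0099, 0.0468, 0], [-0.0097, 0.0528, 0], [-0.0094, 0.0568, 0], [-0.0092, 0.0588, 0]], gripper=[1, 1, 1, 1, 1, 1, 1, 1, 1, 1, 1, 1])

```text
time: 4.03
position: [0.4621, -0.0359, 0.0739]
tool_rot: [0.987, 0.159, 0.002, 0.001]
ft_force: [-0.2, 1.4, 7.6]
grip_width: 0.0006
grip_force: 3.8
```

```bash
python3 - <<'E'
from h import *
a=viewer.camera("top")["pixels"][190:320,255:385]; b=viewer.camera("side")["pixels"][190:320,210:370]
cv2.imwrite("pics/mid.png",np.hstack([cv2.resize(a,(360,360),interpolation=2),cv2.resize(b,(440,360),interpolation=2)]))
print(status.get_obs()["position"],status.get_obs()["ft_force"])
E
```

```text
[ 0.46220899 -0.03592616  0.07387206] [-0.38820551 -0.38369891  6.80912722]
```

View pics/mid.png

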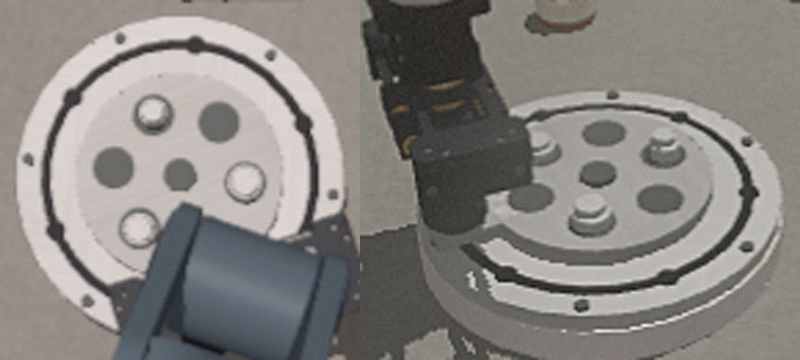

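Halfway: the table has turned about 29° (the stub opposite the arm is now at (154,112) about hub (180,174)). The stubs stand on their seats and the fingers are on the cap.

Call:
arm_command(delta_rot=[[0, 0, 0], [0, 0, 0], [0, 0, 0], [0, 0, 0], [0, 0, 0], [0, 0, 0], [0, 0, 0], [0, 0, 0], [0, 0, 0], [0, 0, 0], [0, 0, 0], [0, 0, 0]], delta_pos=[[0.0002, 0.002, 0], [0.0008, 0.006, 0], [0.0019, 0.0119, 0], [0.0033, 0.0177, 0], [0.005, 0.0235, 0.0003], [0.0071, 0.0292, 0.0003], [0.0094, 0.0347, 0.0003], [0.012, 0.0402, 0.0003], [0.0149, 0.0455, 0.0003], [0.0169, 0.0489, 0.0003], [0.018, 0.0506, 0.0003], [0.018, 0.0506, 0.0003]], gripper=[1, 1, 1, 1, 1, 1, 1, 1, 1, 1, 1, 1])

```text
time: 5.13
position: [0.4956, -0.0783, 0.0738]
tool_rot: [0.987, 0.159, 0.003, 0.001]
ft_force: [1.1, -0.2, 7.0]
grip_width: 0.0006
grip_force: 3.8
```

```bash
python3 - <<'E'
from h import *
a=viewer.camera("top")["pixels"][190:320,255:385]; b=viewer.camera("side")["pixels"][190:320,210:370]
cv2.imwrite("pics/near.png",cv2.resize(a,(560,560),interpolation=2))
o=status.get_obs();print(o["position"],o["ft_force"]); d=o["position"][:2]-[.5652,.0134]; print(np.hypot(*d),np.degrees(np.arctan2(d[1],d[0]))%360-174.3)
E
```

```text
[ 0.49547597 -0.07817289  0.07383099] [ 1.40090606 -0.74681065  7.86793836]
0.11509576250150012 58.41418118904693
```

View pics/near.png

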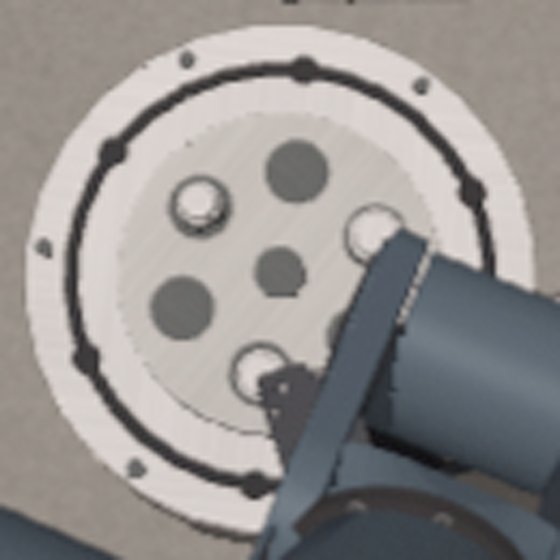

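The empty seats at (297,171) and (182,308) put the table about 2.2° short of the next hole, and the TCP angle of 58.4° is close to that. I'll go about 1.8° further and then let up.

Call:
arm_command(delta_rot=[[0, 0, 0], [0, 0, 0], [0, 0, 0], [0, 0, 0], [0, 0, 0], [0, 0, 0], [0, 0, 0], [0, 0, 0], [0, 0, 0], [0, 0, 0], [0, 0, 0], [0, 0, 0]], delta_pos=[[0.0007, 0.001, 0], [0.0014, 0.002, 0], [0.002, 0.003, 0], [0.002, 0.003, 0], [0.002, 0.003, -0.002], [0.002, 0.003, -0.004], [0.002, 0.003, -0.006], [0.002, 0.003, -0.008], [0.002, 0.003, -0.01], [0.002, 0.003, -0.012], [0.002, 0.003, -0.012], [0.002, 0.003, -0.012]], gripper=[1, 1, 1, 1, 1, 1, 1, 1, 1, 1, 1, 1])

```text
time: 6.23
position: [0.4969, -0.0799, 0.0848]
tool_rot: [0.987, 0.159, 0.001, 0.001]
ft_force: [1.7, -1.2, 5.3]
grip_width: 0.0005
grip_force: 2.6
```

The force stays at z = 0.085, so the plunger has risen into the hole. I'll lift straight up and away.

Call:
arm_command(delta_rot=[[0, 0, 0], [0, 0, 0], [0, 0, 0], [0, 0, 0], [0, 0, 0], [0, 0, 0], [0, 0, 0], [0, 0, 0], [0, 0, 0], [0, 0, 0], [0, 0, 0], [0, 0, 0]], delta_pos=[[0, 0, -0.002], [0, 0, -0.005], [0, 0, -0.012], [0, 0, -0.03], [0, 0, -0.06], [0, 0, -0.09], [0, 0.03, -0.12], [0, 0.06, -0.12], [-0.01, 0.1, -0.12], [-0.03, 0.14, -0.12], [-0.05, 0.18, -0.12], [-0.07, 0.22, -0.12]], gripper=[1, 1, 1, 1, 1, 1, 1, 1, 1, 1, 1, 1])

```text
time: 7.23
position: [0.4985, -0.3018, 0.2039]
tool_rot: [0.987, 0.16, -0.001, -0.001]
ft_force: [0.8, 0.0, -0.3]
grip_width: 0.0006
grip_force: 0.0
```

```bash
python3 - <<'E'
from h import *
T=viewer.camera("top")["pixels"]; S=viewer.camera("side")["pixels"]
a=T[190:320,255:385]; b=S[190:320,210:370]
cv2.imwrite("pics/end.png",np.hstack([cv2.resize(a,(400,400),interpolation=2),cv2.resize(b,(400,400),interpolation=2)]))
c=viewer.camera("side")
for z in(.087,.075): print(to_px(c,[.498,-.080,z]))
print(status.get_obs()["position"],status.get_obs()["ft_force"])
E
```

```text
[262.06562352 272.8850826 ]
[262.62822901 277.76072397]
[ 0.49855388 -0.3037365   0.20369963] [-1.16318831  0.96869867 -0.19056223]
```

View pics/end.png

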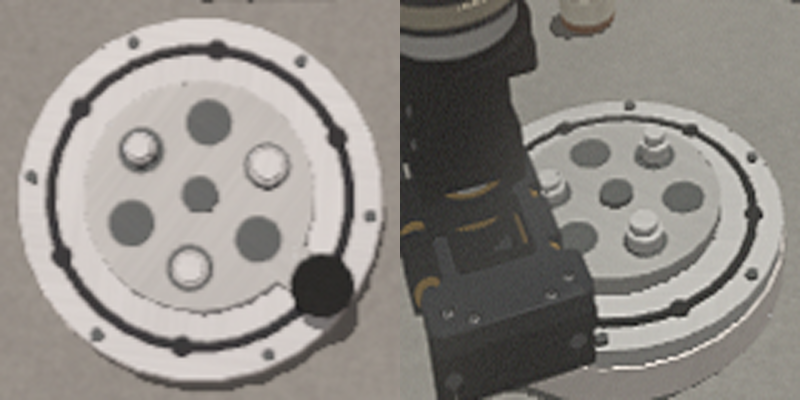

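The cap sits over the next hole in the top view at (323,286) and the stubs stand on their seats. The gripper blocks the side view, so I'll move it away and check the plunger height.

Call:
arm_command(delta_rot=[[0, 0, 0], [0, 0, 0], [0, 0, 0], [0, 0, 0], [0, 0, 0], [0, 0, 0], [0, 0, 0], [0, 0, 0], [0, 0, 0], [0, 0, 0], [0, 0, 0], [0, 0, 0]], delta_pos=[[-0.01, 0.005, 0], [-0.04, 0.02, 0], [-0.07, 0.035, 0], [-0.1, 0.05, 0], [-0.13, 0.065, 0], [-0.16, 0.08, 0], [-0.19, 0.095, 0], [-0.22, 0.11, 0], [-0.25, 0.125, 0], [-0.28, 0.14, 0], [-0.3, 0.15, 0], [-0.3, 0.15, 0]], gripper=[1, 1, 1, 1, 1, 1, 1, 1, 1, 1, 1, 1])

```text
time: 8.38
position: [0.2595, -0.5398, 0.2042]
tool_rot: [0.987, 0.158, -0.001, 0.0]
ft_force: [-0.3, 0.1, 0.7]
grip_width: 0.0005
grip_force: 0.0
```

```bash
python3 - <<'E'
from h import *
t=viewer.camera("top"); s=viewer.camera("side")
for n,c,x0,y0,x1,y1 in(("top",t,300,250,385,325),("side",s,235,250,290,300)):
    g=c["pixels"][y0:y1,x0:x1].max(2); m=(g<50).astype(np.uint8)
    k,l,st,ce=cv2.connectedComponentsWithStats(cv2.morphologyEx(m,cv2.MORPH_OPEN,np.ones((5,5)))); i=1+np.argmax(st[1:,4]); print(n,st[i],ce[i]+[x0,y0])
    ax=np.array([.5652,.0134]); d=np.array([.4507,.0246])-ax
    for a in(58,60,62):
        r=np.radians(a);p=ax+[d[0]*np.cos(r)-d[1]*np.sin(r),d[0]*np.sin(r)+d[1]*np.cos(r)]
        print(a,[to_px(c,[*p,z]).round(1) for z in(.083,.071)])
b=s["pixels"][190:320,210:370]
cv2.imwrite("pics/fin.png",cv2.resize(b,(700,569),interpolation=2))
E
```

```text
top [ 50  24  19  19 300] [359.17 282.87]
58 [array([358.7, 283.2]), array([358.4, 283.4])]
60 [array([359.8, 281.8]), array([359.5, 282. ])]
62 [array([360.8, 280.3]), array([360.5, 280.6])]Traceback (most recent call last):
  File "<stdin>", line 5, in <module>
    return _wrapfunc(a, 'argmax', axis=axis, out=out, **kwds)
    return bound(*args, **kwds)
ValueError: attempt to get argmax of an empty sequence
```

```bash
python3 - <<'E'
from h import *
s=viewer.camera("side")
b=s["pixels"][230:320,210:310]; o=cv2.imread("pics/side0.png")[215:305,190:290]
print([to_px(s,[.498,-.080,z]).round(1) for z in(.087,.075,.058)],[to_px(s,[.4507,.0246,z]).round(1) for z in(.087,.075)])
cv2.imwrite("pics/fin.png",np.hstack([cv2.resize(x,(400,360),interpolation=2) for x in(o,b)]))
E
```

```text
[array([262.1, 272.9]), array([262.6, 277.8]), array([263.4, 284.5])] [array([241.8, 242.2]), array([242.4, 246.9])]
```

View pics/fin.png

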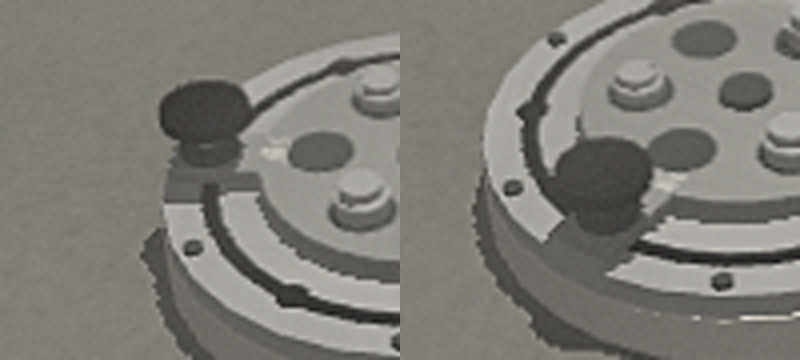

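Left is the start and right is now. The cap (top centre about (203,166) in the right half, image row 271.5) matches the 87 mm "up" prediction (272.9) and not the down one (277.8). The stem shows below the cap as it did at the start, so the plunger is up and locked one hole on.

```bash
python3 -c "
from rig import robot
print(robot.hand_in())"
```

```text
the job is handed in; nothing more can be done
None
```

The table is turned anticlockwise and locked one hole further on; in the last pictures the plunger is fully up and the stubs stand on their seats. The job was handed in at about 8.5 s, and no verdict came back.

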